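# Prop the side shelf with its crank leg and set the jar on it

## Robot

A 6-joint arm with a two-finger parallel gripper is mounted at the origin on a cart in front of the work surface, level with it; the furniture and walls round the work are solid. World frame = base frame: x ahead of the robot, y to its left, z up, the work surface at z = 0. Lengths are in mm, angles in rad, forces in N, time in s.
With the tool pointing down it reaches from about 400 to 825 mm from the base axis. Payload 7 kg.
Tool frame: the origin (TCP) lies on the centre line of the jaws, within the pads' length; the fingertips stand 25 mm ahead of it and the grasp point (between the pads) lies 6 mm ahead of it; z points along the fingers, y is the line along which they close (so a half turn about z gives the same grasp; the last joint's range is limited). The gripper opens to 88 mm and grips with 3 to 60 N. Pads are 19 mm wide; open, the fingers measure 130 mm over their backs; the gripper's body (78 mm by 193 mm) begins 47 mm behind the grasp point.
Start: joints at [1.453, 0.359, 0.012, 0, -1.224, -0.288], TCP at [266.465, 620.155, 251.561] pointing down, gripper open.
Joint ranges: [-3.07, 3.07], [-1.43, 2.12], [-1.02, 1.25], [-3.03, 1.67], [-3.05, -0], [-3.03, 3.03]. Speed limits (rad/s): [2.39, 2.39, 3.01, 3.14, 3.14, 3.14].

## Interface

Orientations are given as a unit quaternion [x, y, z, w].
In Python, from bench import bot gives the robot as it stands. The module is installed in compiled form; this text tells all that it offers.
- The arm moves only by the tool play_rows, never from a script. Its argument "commands" is text: rows parted by semicolons, each of 6 numbers parted by spaces: the shift along the world's x, y, z normalised to -1 to 1, where 1 is 100 cm, then the turn, a rotation vector about the world's x, y, z normalised to -1 to 1, where 1 is 45 degrees. In form: x y z wx wy wz; .... A call has exactly 5 rows; each row is the pose to reach, as a shift and turn from the pose commanded when the call began; what a row does not reach only later rows make up. A row lasts 1/10 s, in which the tool goes at most 50 mm and 8.59 degrees, less where a joint would pass 70% of its speed; a pose out of reach is approached as far as the arm can. A call with a number of a shift or a turn outside -1 to 1 is refused whole. A call with a gripper value outside its range is refused whole. "claw" is the opening, from 0 (shut) to 1 (fully open), set as the call begins (left out, the last holds). The fingers move at their own pace and stop on an object; the grip force is fixed at half the most. Time passes only in rows, so rows that repeat a pose let the fingers close, or fill a call up. It gives the time, the measured TCP pose, the force, the opening and the grip force at its end, in the units of the state.
- bot.sense(): the state, without advancing time (a new reading comes with each control period).
- bot.grab_frame(name): name is "scene" or "top"; returns a dict with "image" (420x560x3 uint8, blue, green, red), "z_map" (420x560 float32, mm along the optical axis (not along the pixel's ray), 0 where there is no reading), "camera_matrix" (3x3 intrinsics, pixels), "position" and "orientation" of the camera in the world. Camera axes: x right, y down, z forward; pixel columns grow to the right and rows downward; lengths in mm; the calibration is good to about 2 mm. A picture is of the moment at which its call begins.
- bot.job_done(): hands the job in; it is judged then, once.
The state is a dict: "clock": time; "joint_pos": joint angles; "joint_velocities": joint speeds; "joint_efforts": joint torques, N m; "ee_pos": TCP position; "eef_rot": TCP orientation; "wrist_force": force on the tool from outside, world axes, zero at the start; "wrist_torque": the same for the moment, N m; "finger_gap": opening from 0.0 (shut) to 1.0 (fully open); "grip_force": force on a finger pad.
Only numpy, scipy, OpenCV 4.12 (cv2) and the standard library are available. Lean on these libraries where they do the work, as an engineer would, in place of code of your own. Each camera call takes 0.05 s, during which the arm holds its last target. There are 200 camera calls.

## Task

Wind the prop leg of the side shelf down by its crank, clockwise seen from above, until its foot stands firmly on the rubber pad: feel for the crank load to climb about half above its easy free-running load, stop there without overwinding, and let go of the crank. Only then set the jar gently upright in the middle of the shelf board. Leave the things round about alone.

Things in the scene. Friction and masses are not known exactly. Their poses are not given: they have to be found in the camera images.
- side_shelf: Fixed counter-top shelf: a wooden board 150 (x) x 235 (y) x 14 mm whose top is 140 mm above the counter, on a steel column at its +y end; at its -y end an upright round leg (outer tube 32 mm across) carries a gear head and a flat horizontal crank on top. Origin on the counter, on the upright axis of the leg and crank; x across the board, y along the board away from the leg, z up. The board spans y = 37 to 272 mm; the column stands under the board.
- board_centre (a point): Middle of the board's top, where the jar is to stand (160 mm from the leg axis along the shelf's y). Clear all round; the crank's swing comes no nearer than 100 mm.
- crank_centre (a point): On the upright crank axis, 252 mm above the counter, level with the middle of the grip. A clockwise turn (seen from above) lowers the leg 40 mm. Turning free takes a steady 9 N or so at the grip, along its path, at any speed. The crank is self-locking (it stays where it is let go), so at a standstill the felt load settles some N lower, and wavers by 1 or 2 N round the turn. From start to firm takes 1/3 to 1.2 turns.
- grip (a point): Centre of the crank's grip: an upright black round knob, 18 mm across, 46 mm tall, 50 mm from the crank axis, standing on the flat crank arm (arm top 222 mm above the counter; knob from 226 to 272 mm). The knob spins freely on its pin, so it can be held and led round the circle without turning the hand.
- landing_pad: Fixed flat rubber pad 70 x 70 x 8 mm on the counter under the leg, where the foot lands. Origin at the centre of its underside. The foot (a rubber disc 48 mm across) hangs 9 to 40 mm above it at the start; how far is not told, as the drop tube in the leg is set to a different length each time.
- jar_mid (a point): Middle of the loose round jar (59 mm across, 89 mm tall, about 0.26 kg, flat grey lid), half-way up, 44.5 mm above its underside. z axis along the jar, up.
- tin: Bystander: flat food tin, 86 mm across, 40 mm tall. Origin at the centre of its underside.
- roll: Bystander: roll of tape lying flat, 100 mm across, 25 mm tall. Origin at the centre of its underside.
- lemon: Bystander: lemon, 78 x 55 x 56 mm. Origin at its underside.
- gear_head (a point): Top of the gear head on the leg, 212 mm up. Once the sprung foot stands on the pad, the crank load at the grip, read alike before and after (always turning, or always just stopped), climbs by about 4 N per further radian. Firmly planted is 1.8 to 7.5 N above the free load, best 4.5 N (about 65 degrees past first touch); 9 N above is overwound.
There are look-alikes about, which are no part of the job. What is shaped like the part that bears jar_mid but orange is not meant. Of the things that look like the landing_pad, take the one that is nearest to the robot's base at the start.

How it is judged (in metres and radians):
On the way, in this order (a step that is already met when the one before it is completed fails the run):
1. the foot stands firmly on the pad (13 to 60 N) and the crank has been let go (contact force between side_shelf and landing_pad between 13 and 60 N and contact force between side_shelf and the arm below 0.3 N and contact force between side_shelf and the fingers below 0.3 N), for 0.2 s.
2. the jar stands on the board (z of jar_mid in the frame of side_shelf between 0.178 and 0.19 m and horizontal distance between jar_mid and board_centre below 0.035 m), for 0.2 s.
At the end, for the whole second after the job is handed in: The foot of the prop leg presses on the pad with 13 to 60 N; the jar stands upright (within 0.1 rad) on the board with its middle within 35 mm of the board's middle, released (all of step 2 and contact force between side_shelf and landing_pad between 13 and 60 N and angle between jar_mid's own z axis and vertical below 0.1 rad); the robot touches nothing.
It fails at once if the leg was overwound (foot pressed on the pad with more than 70 N) (contact force between side_shelf and landing_pad above 70 N).
It fails at once if the jar was set on the shelf before the foot stood on the pad (contact force between jar and side_shelf above 0.5 N and contact force between side_shelf and landing_pad below 5 N).
It fails at once if the jar was dropped or banged on the shelf (more than 80 N) (contact force between jar and side_shelf above 80 N).
It fails at once if a bystander was moved (distance of any of tin, roll, lemon from where it was at the start of the episode above 0.03 m).
It also fails if it takes over 67 s, if anything falls off the work surface, if the arm or the gripper's body presses on something with over 40 N, if the wrist force passes 120 N, or if a joint passes its speed limit or range.

## Working session

There is one attempt and no reset: what is moved stays moved. The work goes in short steps, Python scripts to look and compute and a tool call to move; the robot and the scene stay as the last step left them, time stands still between calls to the robot, and variables do not carry over. Pictures are saved under pics/ and viewed, at most 10 in all, crops included, and the job is handed in when it is done.

Besides the shell and the picture viewer there is one more tool, called after "Request:" by a JSON object that holds its "name" and its "arguments", one argument or row to a line. play_rows: Moves the arm, as the interface text tells. Scaled input: -1 to 1 covers 100 cm each way for a shift and 45 degrees each way for a turn. Its arguments: {"type":"object","properties":{"commands":{"type":"string"},"claw":{"type":"number"}},"required":["commands"]}

```bash
mkdir -p pics; cat > h.py <<'E'
import numpy as np, cv2
from scipy.spatial.transform import Rotation as R
from bench import bot
def grab(n):
    f=bot.grab_frame(n); np.savez(f'pics/{n}.npz',**{k:np.array(v) for k,v in f.items()}); return f
def load(n): return dict(np.load(f'pics/{n}.npz'))
def cloud(f):
    K=np.array(f['camera_matrix']); z=f['z_map']; v,u=np.mgrid[:z.shape[0],:z.shape[1]]
    p=np.stack([(u-K[0,2])/K[0,0]*z,(v-K[1,2])/K[1,1]*z,z],-1)
    return p@R.from_quat(f['orientation']).as_matrix().T+np.array(f['position'])
def ray(f,u,v,h):
    K=np.array(f['camera_matrix']); d=R.from_quat(f['orientation']).as_matrix()@np.array([(u-K[0,2])/K[0,0],(v-K[1,2])/K[1,1],1])
    p=np.array(f['position']); return p+d*(h-p[2])/d[2]
E
python3 - <<'E'
from h import *
for n in('scene','top'):
    f=grab(n); cv2.imwrite(f'pics/{n}0.png',cv2.resize(f['image'],(784,588))); print(n,f['position'],f['orientation'],f['camera_matrix'])
print(bot.sense())
E
```

```text
scene [ -51.94406858 -563.280135    868.43616356] [ 0.83498675 -0.36825353  0.17036885 -0.37170004] [[390.05904643   0.         279.21874193]
 [  0.         390.05904643 207.02100441]
 [  0.           0.           1.        ]]
top [  53.76169843 -250.61186323 1518.64438225] [ 0.82661432 -0.53452533  0.09715199 -0.1468092 ] [[457.69675372   0.         279.01362452]
 [  0.         457.69675372 220.40241291]
 [  0.           0.           1.        ]]
{'clock': 0.1, 'joint_pos': array([ 1.45312043e+00,  3.59321080e-01,  1.11312772e-02, -2.91611602e-04,
       -1.22413719e+00, -2.88098956e-01]), 'joint_velocities': array([-0.00124111, -0.00106551,  0.0020185 , -0.00033242,  0.00113365,
       -0.00074412]), 'joint_efforts': array([-1.14651382e-03, -5.84164560e+01,  2.93751097e+01,  7.01535836e+00,
        1.02176482e-02, -4.87190653e-05]), 'ee_pos': array([266.31069033, 619.78691078, 250.70729848]), 'eef_rot': array([ 9.79478550e-01, -2.01546931e-01, -7.14606375e-05,  7.74223338e-04]), 'wrist_force': array([-0.05810025,  0.85200711,  0.02515062]), 'wrist_torque': array([-0.01630219,  0.02866281, -0.03047941]), 'grip_force': 0.0, 'finger_gap': 0.9995990468926099}
```

View pics/scene0.png

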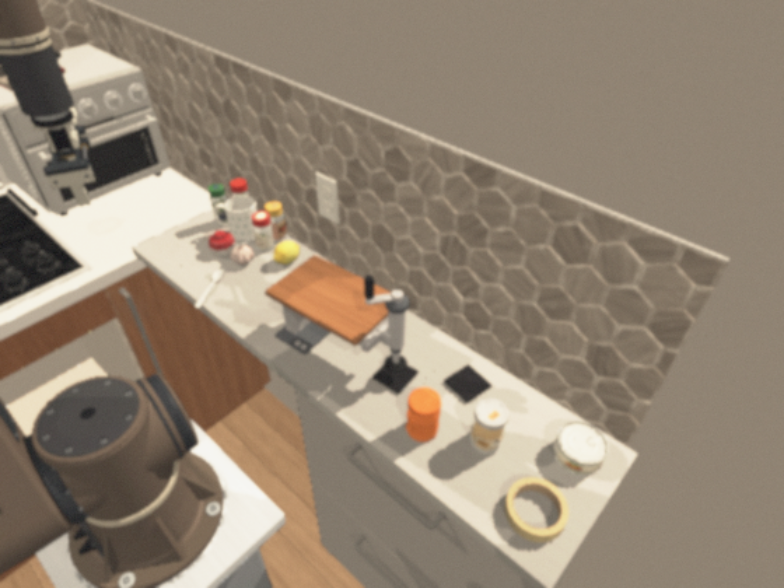

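View pics/top0.png

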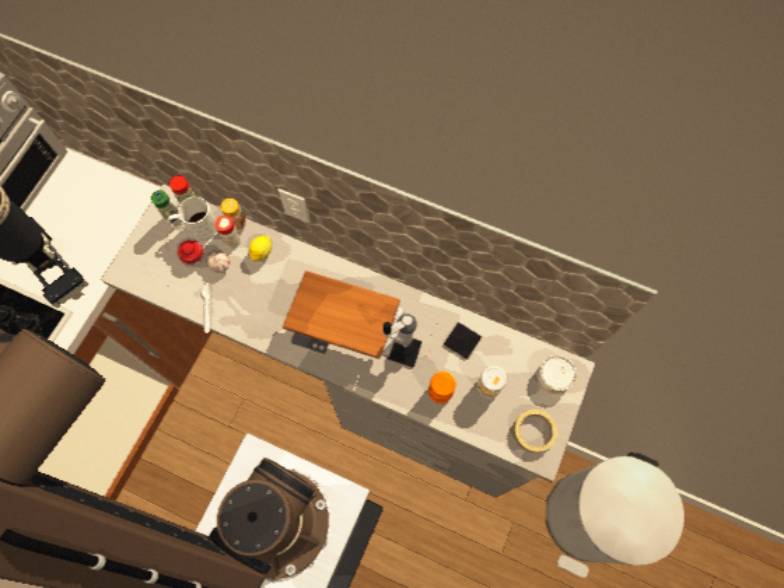

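The scene view shows the orange look-alike at (424,414), a white jar with a label at (490,425), the tin at (580,445) and the roll at (537,508). The shelf board is at (330,297), the knob at (369,287) and the gear head at (398,300). There are two black pads: one under the leg at (396,375), and a decoy at (467,383), which is farther from the base. The jar meant is the white one, because the orange one is excluded. I'll confirm it in a crop.

```bash
python3 - <<'E'
from h import *
ims=[]
for n in('scene','top'):
    f=load(n); c=cloud(f); im=f['image']; hsv=cv2.cvtColor(im,cv2.COLOR_BGR2HSV)
    s=(slice(190,340),slice(230,420)) if n=='scene' else (slice(190,340),slice(190,380))
    ims.append(cv2.resize(im[s],None,fx=2.1,fy=2.1*1,interpolation=cv2.INTER_CUBIC))
    def rep(nm,m):
        if m.sum()<5: print(n,nm,'few');return
        v,u=np.nonzero(m); p=c[m]; print(n,nm,m.sum(),'uv',u.mean().round(1),v.mean().round(1),'med',np.median(p,0).round(1),'lo',np.percentile(p,3,0).round(),'hi',np.percentile(p,97,0).round())
    X,Y,Z=c[...,0],c[...,1],c[...,2]; H,S,V=cv2.split(hsv); ok=f['z_map']>0
    b=ok&(abs(Z-140)<8)&(H<20)&(S>120)&(X>250)&(X<800)
    rep('board',b)
    q=c[b][:,:2].astype(np.float32); r=cv2.minAreaRect(q); print(r, cv2.boxPoints(r).round(1).tolist())
    pix=cv2.boxPoints(cv2.minAreaRect(np.argwhere(b)[:,::-1].astype(np.float32)))
    print('rect ray',[ray(f,*p,140)[:2].round(1).tolist() for p in pix])
    roi=ok&(X>250)&(X<800)&(Y>-500)&(Y<300)
    k=roi&(V<60)&(Z>220)&(Z<300); rep('knob',k)
    g=roi&(Z>195)&(Z<240)&(V>=60)&(S<90); rep('head',g)
    box=(slice(275,330),slice(330,370)) if n=='scene' else (slice(255,292),slice(335,365))
    m=np.zeros_like(ok); m[box]=1; rep('jar',m&ok&(Z>15)); rep('jartop',m&ok&(Z>82)&(Z<96))
    rep('pad',roi&(V<60)&(Z<20)&(Y>-150))
    rep('lemon',roi&(H>22)&(H<32)&(S>170)&(Z>5)&(Z<70)&(Y>50))
    rep('wall',ok&(Z>150)&(Z<200)&(abs(Y)<100)&(X>500))
    for y in(-300,-200,-100,0,100): 
        w=ok&(Z>60)&(Z<250)&(abs(Y-y)<15)&(X>600); 
        if w.any(): print('wall y',y,np.percentile(c[w][:,0],[5,50]).round())
    o=roi&(H>4)&(H<14)&(S>180)&(Z>20)&(Z<120)&(Y<-60); rep('orange',o)
h=[cv2.resize(i,(390,310)) for i in ims]; cv2.imwrite('pics/crop1.png',np.hstack(h))
E
```

```text
scene board 2755 uv 235.7 213.0 med [457.8  53.7 140.1] lo [397. -58. 137.] hi [534. 158. 143.]
((470.09100341796875, 53.42870330810547), (151.97422790527344, 233.50489807128906), 6.400253772735596) [[381.6000061035156, 161.0], [407.6000061035156, -71.0999984741211], [558.5999755859375, -54.099998474121094], [532.5999755859375, 177.89999389648438]]
rect ray [[378.3, 151.6], [532.8, 246.8], [552.9, -39.0], [411.4, -96.6]]
scene knob 52 uv 263.4 205.0 med [439.7 -76.7 258.2] lo [437. -80. 238.] hi [445. -71. 273.]
scene head 3766 uv 348.7 199.3 med [ 652.4 -176.6  218.2] lo [ 470. -485.  197.] hi [655. 249. 239.]
scene jar 786 uv 349.3 303.1 med [ 471.2 -327.9   83.9] lo [ 457. -350.   18.] hi [ 507. -299.   90.]
scene jartop 405 uv 351.0 295.4 med [ 483.  -322.9   87.7] lo [ 459. -348.   84.] hi [ 510. -298.   90.]
scene pad 251 uv 281.3 269.9 med [ 474.8 -108.     8. ] lo [ 455. -128.    5.] hi [511. -75.  11.]
scene lemon few
scene wall 728 uv 297.2 179.7 med [653.   -7.5 175.3] lo [650. -94. 152.] hi [656.  93. 198.]
wall y -300 [650. 653.]
wall y -200 [650. 653.]
wall y -100 [651.
[... 697 characters left out ...]
 257.2 194.5 med [492.7 -83.7 217. ] lo [ 446. -121.  197.] hi [648. 287. 237.]
top jar 346 uv 351.3 272.2 med [ 473.4 -322.8   84.4] lo [ 454. -349.   21.] hi [ 506. -297.   91.]
top jartop 232 uv 352.7 270.2 med [ 481.  -324.    86.3] lo [ 457. -348.   82.] hi [ 505. -299.   91.]
top pad 240 uv 273.4 251.7 med [458.2 -97.5   6.5] lo [ 393. -132.   -0.] hi [510. 119.  14.]
top lemon few
top wall 386 uv 282.6 177.5 med [648.7  -2.7 175.4] lo [646. -93. 151.] hi [652.  94. 199.]
wall y -300 [646. 649.]
wall y -200 [646. 649.]
wall y -100 [646. 649.]
wall y 0 [646. 648.]
wall y 100 [646. 648.]
top orange 88 uv 313.5 281.6 med [ 399.3 -224.1   59.6] lo [ 394. -248.   24.] hi [ 417. -195.   88.]
```

View pics/crop1.png

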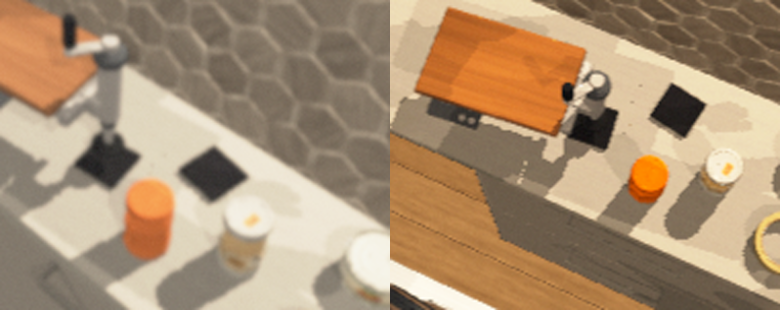

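The crop shows the white jar with a grey lid at scene (349,303) and the orange look-alike beside it at scene (301,301). The pad under the leg is the nearer one. My estimates are:
- **Leg axis:** about (484,-100.5)
- **Knob:** about (443.5,-72)
- **Board middle:** about (467.5,58.5)
- **Jar:** about (482,-323)

Now I'll move, keeping high.

Request:
{"name": "play_rows", "arguments": {
  "commands": "0 -0.03 0.04 0 0 0.15; 0.01 -0.06 0.08 0 0 0.3; 0.02 -0.1 0.11 0 0 0.45; 0.03 -0.14 0.13 0 0 0.518; 0.04 -0.18 0.13 0 0 0.518",
  "claw": 1
}}

```text
clock: 0.6
ee_pos: [307.2, 439.4, 384.8]
eef_rot: [1.0, 0.002, 0.001, -0.002]
wrist_force: [0.2, 0.1, 0.3]
finger_gap: 1.001
grip_force: 0.0
```

Request:
{"name": "play_rows", "arguments": {
  "commands": "0.01 -0.045 0 0 0 0; 0.02 -0.09 0 0 0 0; 0.03 -0.135 0 0 0 0; 0.04 -0.18 0 0 0 0; 0.05 -0.225 0 0 0 0"
}}

```text
clock: 1.1
ee_pos: [356.2, 213.2, 381.5]
eef_rot: [1.0, 0.001, 0.0, -0.0]
wrist_force: [1.0, 0.9, 0.3]
finger_gap: 1.002
grip_force: 0.0
```

Request:
{"name": "play_rows", "arguments": {
  "commands": "0.017 -0.045 0 0 0 0; 0.034 -0.09 0 0 0 0; 0.051 -0.135 0 0 0 0; 0.068 -0.18 0 0 0 0; 0.085 -0.225 -0.02 0 0 0"
}}

```text
clock: 1.6
ee_pos: [441.9, -10.0, 364.4]
eef_rot: [1.0, 0.001, 0.002, -0.001]
wrist_force: [1.2, 0.7, -0.6]
finger_gap: 1.002
grip_force: 0.0
```

Request:
{"name": "play_rows", "arguments": {
  "commands": "0 -0.04 -0.01 0 0 0; 0.002 -0.062 -0.02 0 0 0; 0.002 -0.062 -0.03 0 0 0; 0.002 -0.062 -0.03 0 0 0; 0.002 -0.062 -0.03 0 0 0"
}}

```text
clock: 2.1
ee_pos: [442.7, -69.6, 332.5]
eef_rot: [1.0, 0.001, -0.0, 0.0]
wrist_force: [0.0, -0.0, 0.0]
finger_gap: 0.995
grip_force: 0.0
```

```bash
python3 - <<'E'
from h import *
s=bot.sense(); print({k:np.round(s[k],3).tolist() for k in s})
f=grab('top'); g=grab('scene')
a=f['image'][200:300,220:353]; b=g['image'][130:280,200:400]
cv2.imwrite('pics/c2.png',np.hstack([cv2.resize(a,(400,300),interpolation=2),cv2.resize(b,(400,300),interpolation=2)]))
E
```

```text
{'clock': 2.1, 'joint_pos': [0.286, -0.074, -0.321, 0.0, -1.324, 1.286], 'joint_velocities': [0.015, -0.009, 0.015, 0.005, -0.001, 0.002], 'joint_efforts': [-0.57, -23.559, 29.659, 6.972, 0.11, 0.002], 'ee_pos': [442.749, -69.626, 332.479], 'eef_rot': [1.0, 0.001, -0.0, 0.0], 'wrist_force': [0.02, -0.02, 0.02], 'wrist_torque': [-0.036, -0.038, -0.042], 'grip_force': 0.0, 'finger_gap': 0.995}
```

View pics/c2.png

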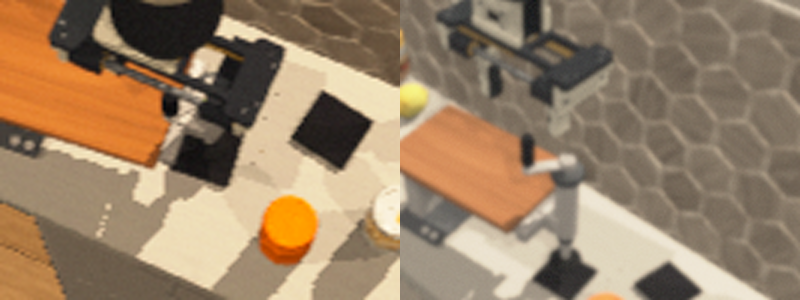

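The gripper is over the knob. The knob sits between the finger lines at about (525,150) in the right half. I'll descend and close.

Request:
{"name": "play_rows", "arguments": {
  "commands": "0 0 -0.02 0 0 0; 0 0 -0.04 0 0 0; 0 0 -0.06 0 0 0; 0 0 -0.074 0 0 0; 0 0 -0.074 0 0 0"
}}

```text
clock: 2.7
ee_pos: [442.0, -69.3, 257.2]
eef_rot: [1.0, 0.001, -0.001, 0.0]
wrist_force: [-0.8, -0.2, 0.3]
finger_gap: 0.998
grip_force: 0.0
```

Request:
{"name": "play_rows", "arguments": {
  "commands": "0 0 0 0 0 0; 0 0 0 0 0 0; 0 0 0 0 0 0; 0 0 0 0 0 0; 0 0 0 0 0 0",
  "claw": 0
}}

```text
clock: 3.2
ee_pos: [442.9, -70.0, 258.7]
eef_rot: [1.0, 0.0, 0.0, -0.0]
wrist_force: [1.0, -0.2, -0.5]
finger_gap: 0.605
grip_force: 0.0
```

Request:
{"name": "play_rows", "arguments": {
  "commands": "0 0 0 0 0 0; 0 0 0 0 0 0; 0 0 0 0 0 0; 0 0 0 0 0 0; 0 0 0 0 0 0"
}}

```text
clock: 3.7
ee_pos: [442.7, -70.8, 258.4]
eef_rot: [1.0, 0.001, -0.0, 0.001]
wrist_force: [0.3, -5.5, -0.2]
finger_gap: 0.199
grip_force: 30.0
```

The knob is held. I'll tabulate the crank circle to work out the rows, plus a small load read-out.

```bash
cat > t.py <<'E'
import sys
from h import *
def tab(c,r,start,span,n,k=5,p0=None):
    # rows of shift (units of m) per call
    P=lambda a:np.array([c[0]+r*np.cos(np.radians(a)),c[1]+r*np.sin(np.radians(a))])
    a=start; p=P(a) if p0 is None else np.array(p0)
    for i in range(n):
        q=[np.round((P(a-span*(j+1)/k)-p)/1000,4) for j in range(k)]
        print(a-span,'; '.join('%g %g 0 0 0 0'%tuple(x) for x in q)); a-=span; p=p+q[-1]*1000
    print('end',p)
def load(c):
    s=bot.sense(); d=s['ee_pos'][:2]-c; a=np.arctan2(d[1],d[0]); f=s['wrist_force'][:2]
    print('t',s['clock'],'ang',np.degrees(a).round(1),'r',np.hypot(*d).round(2),'load',(-f@[np.sin(a),-np.cos(a)]).round(2),'rad',(f@[np.cos(a),np.sin(a)]).round(2),'ee',s['ee_pos'].round(1),'F',s['wrist_force'].round(1))
E
python3 -c "
from t import *
tab((484.4,-100.6),50,145,25,3,5,(443.465,-71.845))
load((484.4,-100.6))"
```

```text
120 0.0026 0.0034 0 0 0 0; 0.0056 0.0066 0 0 0 0; 0.0088 0.0095 0 0 0 0; 0.0123 0.0122 0 0 0 0; 0.0159 0.0145 0 0 0 0
95 0.0039 0.0021 0 0 0 0; 0.0079 0.0037 0 0 0 0; 0.0121 0.005 0 0 0 0; 0.0164 0.006 0 0 0 0; 0.0207 0.0066 0 0 0 0
70 0.0043 0.0001 0 0 0 0; 0.0087 -0 0 0 0 0; 0.013 -0.0006 0 0 0 0; 0.0173 -0.0016 0 0 0 0; 0.0214 -0.0029 0 0 0 0
end [501.465 -53.645]
t 3.7 ang 144.5 r 51.25 load 4.3 rad -3.41 ee [442.7 -70.8 258.4] F [ 0.3 -5.5 -0.2]
```

Request:
{"name": "play_rows", "arguments": {
  "commands": "0.0025 0.0035 0 0 0 0; 0.0055 0.0065 0 0 0 0; 0.009 0.0095 0 0 0 0; 0.0125 0.012 0 0 0 0; 0.016 0.0145 0 0 0 0"
}}

```text
clock: 4.2
ee_pos: [456.9, -57.1, 258.2]
eef_rot: [1.0, 0.0, -0.002, 0.001]
wrist_force: [-6.0, -7.3, 3.2]
finger_gap: 0.196
grip_force: 30.0
```

```bash
python3 -c "
from t import *
load((484.4,-100.6))"
```

```text
t 4.2 ang 122.3 r 51.42 load 9.0 rad -3.0 ee [456.9 -57.1 258.2] F [-6.  -7.3  3.2]
```

Request:
{"name": "play_rows", "arguments": {
  "commands": "0.004 0.002 0 0 0 0; 0.008 0.0035 0 0 0 0; 0.012 0.005 0 0 0 0; 0.0165 0.006 0 0 0 0; 0.0205 0.0065 0 0 0 0"
}}

```text
clock: 4.7
ee_pos: [477.2, -49.8, 258.2]
eef_rot: [1.0, 0.0, -0.002, 0.001]
wrist_force: [-10.1, -2.0, 7.2]
finger_gap: 0.199
grip_force: 30.0
```

```bash
python3 -c "
from t import *
load((484.4,-100.6))"
```

```text
t 4.7 ang 98.0 r 51.27 load 10.32 rad -0.56 ee [477.2 -49.8 258.2] F [-10.1  -2.    7.2]
```

Request:
{"name": "play_rows", "arguments": {
  "commands": "0.0045 0 0 0 0 0; 0.009 0 0 0 0 0; 0.013 -0.0005 0 0 0 0; 0.0175 -0.0015 0 0 0 0; 0.0215 -0.003 0 0 0 0"
}}

```text
clock: 5.2
ee_pos: [499.2, -51.9, 258.2]
eef_rot: [1.0, 0.0, -0.002, -0.0]
wrist_force: [-7.0, 4.3, 6.5]
finger_gap: 0.2
grip_force: 30.0
```

```bash
python3 -c "
from t import *
load((484.4,-100.6))
tab((484.4,-100.6),50,70,20,17,5,(501.465,-53.845))"
```

```text
t 5.2 ang 73.1 r 50.94 load 7.92 rad 2.1 ee [499.2 -51.9 258.2] F [-7.   4.3  6.5]
50 0.0033 -0.0011 0 0 0 0; 0.0064 -0.0026 0 0 0 0; 0.0094 -0.0044 0 0 0 0; 0.0123 -0.0063 0 0 0 0; 0.0151 -0.0085 0 0 0 0
30 0.0026 -0.0023 0 0 0 0; 0.005 -0.0048 0 0 0 0; 0.0072 -0.0075 0 0 0 0; 0.0093 -0.0103 0 0 0 0; 0.0111 -0.0133 0 0 0 0
10 0.0017 -0.003 0 0 0 0; 0.0031 -0.0062 0 0 0 0; 0.0043 -0.0095 0 0 0 0; 0.0052 -0.0129 0 0 0 0; 0.006 -0.0163 0 0 0 0
-10 0.0005 -0.0034 0 0 0 0; 0.0007 -0.0069 0 0 0 0; 0.0007 -0.0104 0 0 0 0; 0.0005 -0.0139 0 0 0 0; -0 -0.0173 0 0 0 0
-30 -0.0008 -0.0035 0 0 0 0; -0.0017 -0.0068 0 0 0 0; -0.0029 -0.0101 0 0 0 0; -0.0043 -0.0133 0 0 0 0; -0.006 -0.0164 0 0 0 0
-50 -0.0018 -0.0029 0 0 0 0; -0.0039 -0.0057 0 0 0 0; -0.0061 -0.0084 0 0 0 0; -0.0085 -0.0109 0 0 0 0; -0.0111 -0.0133 0 0 0 0
-70 -0.0028 -0.0021 0 0 0 0; -0.0057 -0.0041 0 0 0 0; -0.0087 -0.0058 0 0 0 0; -0.0118 -0.0073 0 0 0 0; -0.0151 -0.0086 0 0 0 0
-90 -0.0033 -0.0011 0 0 0 0; -0.0067 -0.002 0 0 0 0; -0.0101 -0.0026 0 0 0 0; -0.0136 -0.0029 0 0 0 0; -0.0171 -0.0031 0 0 0 0
-110 -0.0035 0.0002 0 0 0
[... 378 characters left out ...]
3 0.0063 0 0 0 0; -0.0042 0.0096 0 0 0 0; -0.0052 0.0129 0 0 0 0; -0.0059 0.0164 0 0 0 0
-190 -0.0005 0.0034 0 0 0 0; -0.0007 0.0069 0 0 0 0; -0.0007 0.0104 0 0 0 0; -0.0005 0.0139 0 0 0 0; -0 0.0173 0 0 0 0
-210 0.0007 0.0034 0 0 0 0; 0.0017 0.0068 0 0 0 0; 0.0029 0.0101 0 0 0 0; 0.0043 0.0133 0 0 0 0; 0.0059 0.0163 0 0 0 0
-230 0.0019 0.003 0 0 0 0; 0.0039 0.0058 0 0 0 0; 0.0062 0.0085 0 0 0 0; 0.0086 0.011 0 0 0 0; 0.0112 0.0133 0 0 0 0
-250 0.0027 0.0022 0 0 0 0; 0.0056 0.0041 0 0 0 0; 0.0087 0.0059 0 0 0 0; 0.0118 0.0074 0 0 0 0; 0.015 0.0087 0 0 0 0
-270 0.0034 0.0011 0 0 0 0; 0.0067 0.002 0 0 0 0; 0.0102 0.0026 0 0 0 0; 0.0136 0.0029 0 0 0 0; 0.0171 0.003 0 0 0 0
end [484.365 -50.645]
```

Request:
{"name": "play_rows", "arguments": {
  "commands": "0.0035 -0.001 0 0 0 0; 0.0065 -0.0025 0 0 0 0; 0.0095 -0.0045 0 0 0 0; 0.0125 -0.0065 0 0 0 0; 0.015 -0.0085 0 0 0 0"
}}

```text
clock: 5.7
ee_pos: [514.5, -60.0, 258.3]
eef_rot: [1.0, 0.001, -0.001, -0.001]
wrist_force: [-8.3, 6.0, 5.6]
finger_gap: 0.193
grip_force: 30.0
```

```bash
python3 -c "
from t import *
load((484.4,-100.6))"
```

```text
t 5.7 ang 53.5 r 50.59 load 10.2 rad -0.14 ee [514.5 -60.  258.3] F [-8.3  6.   5.6]
```

Request:
{"name": "play_rows", "arguments": {
  "commands": "0.0025 -0.0025 0 0 0 0; 0.005 -0.005 0 0 0 0; 0.0075 -0.0075 0 0 0 0; 0.0095 -0.0105 0 0 0 0; 0.011 -0.0135 0 0 0 0"
}}

```text
clock: 6.2
ee_pos: [526.2, -72.9, 258.3]
eef_rot: [1.0, 0.001, -0.001, -0.001]
wrist_force: [-4.3, 7.5, 5.2]
finger_gap: 0.197
grip_force: 30.0
```

```bash
python3 -c "
from t import *
load((484.4,-100.6))"
```

```text
t 6.2 ang 33.5 r 50.13 load 8.66 rad 0.58 ee [526.2 -72.9 258.3] F [-4.3  7.5  5.2]
```

Request:
{"name": "play_rows", "arguments": {
  "commands": "0.0015 -0.003 0 0 0 0; 0.003 -0.006 0 0 0 0; 0.004 -0.0095 0 0 0 0; 0.005 -0.013 0 0 0 0; 0.006 -0.016 0 0 0 0"
}}

```text
clock: 6.7
ee_pos: [532.7, -88.6, 258.3]
eef_rot: [1.0, 0.001, -0.0, -0.001]
wrist_force: [-3.7, 8.6, 3.2]
finger_gap: 0.197
grip_force: 30.0
```

```bash
python3 -c "
from t import *
load((484.4,-100.6))"
```

```text
t 6.7 ang 14.0 r 49.75 load 9.25 rad -1.46 ee [532.7 -88.6 258.3] F [-3.7  8.6  3.2]
```

Request:
{"name": "play_rows", "arguments": {
  "commands": "0.0005 -0.0035 0 0 0 0; 0.0005 -0.007 0 0 0 0; 0.0005 -0.0105 0 0 0 0; 0.0005 -0.014 0 0 0 0; 0 -0.0175 0 0 0 0"
}}

```text
clock: 7.2
ee_pos: [533.4, -105.8, 258.4]
eef_rot: [1.0, 0.001, 0.001, -0.001]
wrist_force: [0.0, 9.8, 2.2]
finger_gap: 0.196
grip_force: 30.0
```

```bash
python3 -c "
from t import *
load((484.4,-100.6))"
```

```text
t 7.2 ang -6.1 r 49.3 load 9.77 rad -1.03 ee [ 533.4 -105.8  258.4] F [0.  9.8 2.2]
```

Request:
{"name": "play_rows", "arguments": {
  "commands": "-0.001 -0.0035 0 0 0 0; -0.002 -0.007 0 0 0 0; -0.003 -0.01 0 0 0 0; -0.0045 -0.0135 0 0 0 0; -0.006 -0.0165 0 0 0 0"
}}

```text
clock: 7.7
ee_pos: [528.3, -122.3, 258.5]
eef_rot: [1.0, 0.001, 0.002, -0.001]
wrist_force: [3.7, 8.1, -0.3]
finger_gap: 0.196
grip_force: 30.0
```

```bash
python3 -c "
from t import *
load((484.4,-100.6))"
```

```text
t 7.7 ang -26.4 r 48.95 load 8.89 rad -0.31 ee [ 528.3 -122.3  258.5] F [ 3.7  8.1 -0.3]
```

Request:
{"name": "play_rows", "arguments": {
  "commands": "-0.002 -0.003 0 0 0 0; -0.004 -0.0055 0 0 0 0; -0.006 -0.0085 0 0 0 0; -0.0085 -0.011 0 0 0 0; -0.011 -0.0135 0 0 0 0"
}}

```text
clock: 8.2
ee_pos: [517.9, -136.0, 258.5]
eef_rot: [1.0, 0.001, 0.002, -0.001]
wrist_force: [6.2, 6.0, -2.6]
finger_gap: 0.198
grip_force: 30.0
```

```bash
python3 -c "
from t import *
load((484.4,-100.6))"
```

```text
t 8.2 ang -46.6 r 48.77 load 8.67 rad -0.12 ee [ 517.9 -136.   258.5] F [ 6.2  6.  -2.6]
```

Request:
{"name": "play_rows", "arguments": {
  "commands": "-0.003 -0.002 0 0 0 0; -0.006 -0.0035 0 0 0 0; -0.009 -0.0055 0 0 0 0; -0.012 -0.007 0 0 0 0; -0.015 -0.0085 0 0 0 0"
}}

```text
clock: 8.7
ee_pos: [503.5, -145.3, 258.6]
eef_rot: [1.0, 0.001, 0.003, -0.0]
wrist_force: [8.8, 1.8, -4.4]
finger_gap: 0.196
grip_force: 30.0
```

```bash
python3 -c "
from t import *
load((484.4,-100.6))"
```

```text
t 8.7 ang -66.9 r 48.62 load 8.81 rad 1.78 ee [ 503.5 -145.3  258.6] F [ 8.8  1.8 -4.4]
```

Request:
{"name": "play_rows", "arguments": {
  "commands": "-0.0035 -0.001 0 0 0 0; -0.007 -0.002 0 0 0 0; -0.0105 -0.0025 0 0 0 0; -0.014 -0.003 0 0 0 0; -0.0175 -0.003 0 0 0 0"
}}

```text
clock: 9.2
ee_pos: [485.7, -149.3, 258.6]
eef_rot: [1.0, 0.001, 0.002, 0.0]
wrist_force: [9.8, -4.7, -6.5]
finger_gap: 0.196
grip_force: 30.0
```

```bash
python3 -c "
from t import *
load((484.4,-100.6))"
```

```text
t 9.2 ang -88.4 r 48.68 load 9.62 rad 4.97 ee [ 485.7 -149.3  258.6] F [ 9.8 -4.7 -6.5]
```

Request:
{"name": "play_rows", "arguments": {
  "commands": "-0.0035 -0.0005 0 0 0 0; -0.007 0 0 0 0 0; -0.01 0.0005 0 0 0 0; -0.0135 0.0015 0 0 0 0; -0.017 0.0025 0 0 0 0"
}}

```text
clock: 9.7
ee_pos: [468.3, -146.9, 258.6]
eef_rot: [1.0, 0.001, 0.002, 0.0]
wrist_force: [8.0, -4.9, -6.6]
finger_gap: 0.2
grip_force: 30.0
```

```bash
python3 -c "
from t import *
load((484.4,-100.6))"
```

```text
t 9.7 ang -109.2 r 49.03 load 9.16 rad 1.99 ee [ 468.3 -146.9  258.6] F [ 8.  -4.9 -6.6]
```

Request:
{"name": "play_rows", "arguments": {
  "commands": "-0.003 0.0015 0 0 0 0; -0.0065 0.003 0 0 0 0; -0.0095 0.0045 0 0 0 0; -0.0125 0.0065 0 0 0 0; -0.015 0.0085 0 0 0 0"
}}

```text
clock: 10.2
ee_pos: [452.9, -138.7, 258.6]
eef_rot: [1.0, 0.001, 0.002, 0.001]
wrist_force: [7.1, -7.1, -5.3]
finger_gap: 0.196
grip_force: 30.0
```

```bash
python3 -c "
from t import *
load((484.4,-100.6))"
```

```text
t 10.2 ang -129.6 r 49.46 load 9.95 rad 0.94 ee [ 452.9 -138.7  258.6] F [ 7.1 -7.1 -5.3]
```

Request:
{"name": "play_rows", "arguments": {
  "commands": "-0.0025 0.003 0 0 0 0; -0.005 0.0055 0 0 0 0; -0.007 0.0085 0 0 0 0; -0.009 0.011 0 0 0 0; -0.011 0.014 0 0 0 0"
}}

```text
clock: 10.7
ee_pos: [441.1, -125.4, 258.6]
eef_rot: [1.0, 0.0, 0.001, 0.001]
wrist_force: [4.5, -9.8, -6.2]
finger_gap: 0.196
grip_force: 30.0
```

```bash
python3 -c "
from t import *
load((484.4,-100.6))"
```

```text
t 10.7 ang -150.2 r 49.88 load 10.79 rad 0.94 ee [ 441.1 -125.4  258.6] F [ 4.5 -9.8 -6.2]
```

Request:
{"name": "play_rows", "arguments": {
  "commands": "-0.0015 0.003 0 0 0 0; -0.003 0.0065 0 0 0 0; -0.004 0.0095 0 0 0 0; -0.005 0.013 0 0 0 0; -0.006 0.0165 0 0 0 0"
}}

```text
clock: 11.2
ee_pos: [434.7, -109.2, 258.5]
eef_rot: [1.0, 0.0, 0.0, 0.002]
wrist_force: [5.3, -13.0, -5.5]
finger_gap: 0.199
grip_force: 30.0
```

```bash
python3 -c "
from t import *
load((484.4,-100.6))"
```

```text
t 11.2 ang -170.2 r 50.43 load 13.74 rad -2.98 ee [ 434.7 -109.2  258.5] F [  5.3 -13.   -5.5]
```

Request:
{"name": "play_rows", "arguments": {
  "commands": "0 0.002 0 0 0 0; -0.0005 0.0035 0 0 0 0; -0.0005 0.005 0 0 0 0; -0.0005 0.007 0 0 0 0; -0.0005 0.0085 0 0 0 0"
}}

```text
clock: 11.7
ee_pos: [433.8, -101.0, 258.5]
eef_rot: [1.0, 0.0, -0.0, 0.002]
wrist_force: [3.3, -13.4, -4.2]
finger_gap: 0.201
grip_force: 30.0
```

```bash
python3 - <<'E'
from t import *
load((484.4,-100.6))
f=grab('scene');g=grab('top'); load((484.4,-100.6))
a=f['image'][190:290,230:330]
o=np.load('pics/scene.npz')
cv2.imwrite('pics/c3.png',cv2.resize(a,(600,600),interpolation=2))
E
```

```text
t 11.7 ang -179.5 r 50.63 load 13.43 rad -3.15 ee [ 433.8 -101.   258.5] F [  3.3 -13.4  -4.2]
t 11.8 ang -179.7 r 50.62 load 11.51 rad -4.07 ee [ 433.8 -100.9  258.5] F [  4.1 -11.5  -3.6]
```

View pics/c3.png

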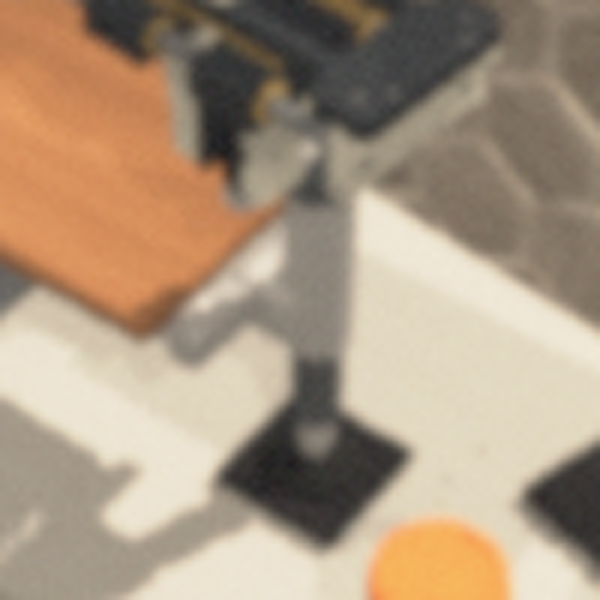

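The foot stands on the pad, at about (315,440) in the crop. The turning load is about 13.4 N against a free load of about 9.1 N, so about +4.3 N. I'll stop here, release and rise.

Request:
{"name": "play_rows", "arguments": {
  "commands": "0 0 0 0 0 0; 0 0 0 0 0 0; 0 0 0 0 0 0; 0 0 0 0 0 0; 0 0 0 0 0 0",
  "claw": 0.7
}}

```text
clock: 12.3
ee_pos: [433.8, -98.9, 258.4]
eef_rot: [1.0, 0.001, 0.0, -0.0]
wrist_force: [-0.5, -0.7, 0.2]
finger_gap: 0.59
grip_force: 0.0
```

Request:
{"name": "play_rows", "arguments": {
  "commands": "0 0 0.01 0 0 0; 0 0 0.03 0 0 0; 0 0 0.05 0 0 0; 0 0 0.075 0 0 0; 0 0 0.1 0 0 0",
  "claw": 1
}}

```text
clock: 12.8
ee_pos: [433.7, -99.1, 360.1]
eef_rot: [1.0, 0.001, 0.0, 0.0]
wrist_force: [-0.3, -0.6, 0.6]
finger_gap: 0.989
grip_force: 0.0
```

```bash
python3 - <<'E'
from h import *
print(bot.sense()['wrist_force'],bot.sense()['ee_pos'])
for n in('scene','top'):
    f=grab(n); c=cloud(f); X,Y,Z=c[...,0],c[...,1],c[...,2]
    m=(f['z_map']>0)&(Z>84)&(Z<95)&(abs(X-482)<45)&(abs(Y+323)<45)
    (x,y),r=cv2.minEnclosingCircle(c[m][:,:2].astype(np.float32)); print(n,m.sum(),x,y,r,c[m].mean(0))
    v,u=np.nonzero(m); print(ray(f,u.mean(),v.mean(),89))
    n_=[(nm,c[(f['z_map']>0)&(Z>12)&(Z<60)&(abs(X-cx)<60)&(abs(Y-cy)<60)].mean(0).round()) for nm,cx,cy in(('tin',530,-420),('roll',420,-450))]; print(n_)
    nb=(f['z_map']>0)&(Z>12)&(Z<200)&(X>330)&(X<630)&(Y<-255)&(Y>-460)&(np.hypot(X-482,Y+323)>34)
    if nb.any(): print('nearest other',np.hypot(c[nb][:,0]-482,c[nb][:,1]+323).min(), c[nb][np.argmin(np.hypot(c[nb][:,0]-482,c[nb][:,1]+323))])
E
```

```text
[-0.33216112 -0.64472091  0.59572107] [433.65362289 -99.0717692  360.13344665]
scene 390 485.8092041015625 -322.6928405761719 29.986989974975586 [ 484.32366404 -322.75578242   87.76091675]
[ 483.33980679 -323.25459403   89.        ]
[('tin', array([ 552., -452.,   33.])), ('roll', array([ 425., -461.,   23.]))]
nearest other 97.44392578008448 [ 447.49249754 -414.12930893   23.71986276]
top 188 480.80810546875 -323.18096923828125 29.023876190185547 [ 481.79273898 -324.73183398   87.57127479]
[ 481.31894374 -324.68084478   89.        ]
[('tin', array([ 556., -451.,   33.])), ('roll', array([ 424., -463.,   22.]))]
nearest other 102.92424473420351 [ 440.65075553 -417.25306433   24.29859055]
```

The crank is released. The jar is at about (483,-323), and its neighbours are more than 90 mm away. I'll go to it.

Request:
{"name": "play_rows", "arguments": {
  "commands": "0.01 -0.045 0 0 0 0; 0.02 -0.09 0 0 0 0; 0.03 -0.135 -0.02 0 0 0; 0.04 -0.18 -0.04 0 0 0; 0.0485 -0.222 -0.06 0 0 0",
  "claw": 1
}}

```text
clock: 13.4
ee_pos: [482.5, -323.0, 297.8]
eef_rot: [1.0, 0.001, 0.0, 0.0]
wrist_force: [0.5, 0.5, -0.2]
finger_gap: 0.999
grip_force: 0.0
```

Request:
{"name": "play_rows", "arguments": {
  "commands": "0 0 -0.04 0 0 0; 0 0 -0.08 0 0 0; 0 0 -0.11 0 0 0; 0 0 -0.13 0 0 0; 0 0 -0.13 0 0 0"
}}

```text
clock: 13.9
ee_pos: [480.5, -320.4, 165.3]
eef_rot: [1.0, 0.0, -0.003, -0.001]
wrist_force: [-0.0, 0.2, 0.4]
finger_gap: 0.998
grip_force: 0.0
```

```bash
python3 - <<'E'
from h import *
s=bot.sense(); print(s['ee_pos'],s['wrist_force'],s['finger_gap'])
f=grab('scene'); g=grab('top')
a=f['image'][200:350,280:480]; b=g['image'][210:330,270:430]
cv2.imwrite('pics/c4.png',np.hstack([cv2.resize(a,(400,300),interpolation=2),cv2.resize(b,(400,300),interpolation=2)]))
E
```

```text
[ 480.47081655 -320.40026372  165.31372892] [-0.00811048  0.22672396  0.40585818] 0.9975567700729429
```

View pics/c4.png

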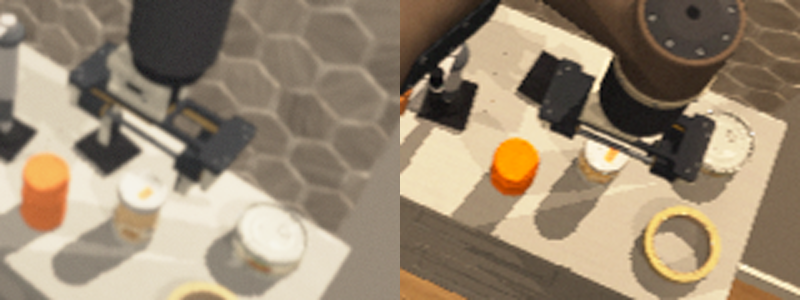

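The gripper is above the jar, which sits between the fingers at about (140,205) in the left crop. I'll apply the small bias correction and descend.

Request:
{"name": "play_rows", "arguments": {
  "commands": "0.0025 -0.0025 -0.025 0 0 0; 0.0025 -0.0025 -0.05 0 0 0; 0.0025 -0.0025 -0.075 0 0 0; 0.0025 -0.0025 -0.09 0 0 0; 0.0025 -0.0025 -0.101 0 0 0"
}}

```text
clock: 14.5
ee_pos: [485.7, -323.8, 68.0]
eef_rot: [1.0, 0.001, 0.001, 0.0]
wrist_force: [-0.4, 0.8, 0.9]
finger_gap: 1.0
grip_force: 0.0
```

Request:
{"name": "play_rows", "arguments": {
  "commands": "0 0 0 0 0 0; 0 0 0 0 0 0; 0 0 0 0 0 0; 0 0 0 0 0 0; 0 0 0 0 0 0",
  "claw": 0.4
}}

```text
clock: 15.0
ee_pos: [485.4, -323.5, 68.4]
eef_rot: [1.0, 0.001, 0.001, 0.0]
wrist_force: [-0.7, 3.6, 4.6]
finger_gap: 0.66
grip_force: 30.0
```

Request:
{"name": "play_rows", "arguments": {
  "commands": "0 0 0 0 0 0; 0 0 0 0 0 0; 0 0 0 0 0 0; 0 0 0 0 0 0; 0 0 0 0 0 0"
}}

```text
clock: 15.5
ee_pos: [485.4, -323.5, 68.4]
eef_rot: [1.0, 0.001, 0.001, 0.0]
wrist_force: [0.1, 3.7, 6.9]
finger_gap: 0.662
grip_force: 30.0
```

Request:
{"name": "play_rows", "arguments": {
  "commands": "0 0 0.01 0 0 0; 0 0 0.03 0 0 0; 0 0 0.06 0 0 0; 0 0 0.1 0 0 0; 0 0 0.14 0 0 0"
}}

```text
clock: 16.0
ee_pos: [483.8, -323.4, 208.6]
eef_rot: [1.0, 0.0, -0.001, -0.0]
wrist_force: [0.6, -1.2, -3.1]
finger_gap: 0.664
grip_force: 30.0
```

Request:
{"name": "play_rows", "arguments": {
  "commands": "0 0 0.04 0 0 0; 0 0.01 0.08 0 0 0; 0 0.03 0.12 0 0 0; 0 0.05 0.15 0 0 0; 0 0.08 0.17 0 0 0"
}}

```text
clock: 16.5
ee_pos: [484.4, -243.6, 380.1]
eef_rot: [1.0, -0.0, 0.001, 0.0]
wrist_force: [0.5, 0.7, -4.2]
finger_gap: 0.663
grip_force: 30.0
```

Request:
{"name": "play_rows", "arguments": {
  "commands": "0 0.035 0 0 0 0; 0 0.07 0 0 0 0; 0 0.105 0 0 0 0; -0.003 0.14 0 0 0 0; -0.006 0.175 0 0 0 0"
}}

```text
clock: 17.0
ee_pos: [477.7, -67.4, 377.4]
eef_rot: [1.0, 0.0, -0.0, -0.0]
wrist_force: [0.6, 0.1, -3.2]
finger_gap: 0.663
grip_force: 30.0
```

Request:
{"name": "play_rows", "arguments": {
  "commands": "-0.003 0.03 0 0 0 0; -0.006 0.06 0 0 0 0; -0.009 0.09 -0.01 0 0 0; -0.012 0.115 -0.03 0 0 0; -0.012 0.127 -0.06 0 0 0"
}}

```text
clock: 17.5
ee_pos: [466.6, 60.1, 318.2]
eef_rot: [1.0, 0.001, 0.001, -0.001]
wrist_force: [0.4, 0.2, -4.5]
finger_gap: 0.664
grip_force: 30.0
```

```bash
python3 - <<'E'
from h import *
s=bot.sense(); print(s['ee_pos'],s['wrist_force'],s['finger_gap'],s['eef_rot'])
f=grab('scene'); g=grab('top')
for h in (f,g):
    c=cloud(h); X,Y,Z=c[...,0],c[...,1],c[...,2]
    m=(h['z_map']>0)&(abs(X-467)<60)&(abs(Y-58)<45)&(Z>180)&(Z<340); 
    if m.any(): print('near',m.sum(),Z[m].min())
a=f['image'][100:280,160:360]; b=g['image'][160:290,180:340]
cv2.imwrite('pics/c5.png',np.hstack([cv2.resize(a,(400,360),interpolation=2),cv2.resize(b,(400,360),interpolation=2)]))
E
```

```text
[466.629556    60.13157805 318.24223062] [ 0.43449926  0.20762889 -4.47066006] 0.6636083175720074 [ 9.99997978e-01  1.24353446e-03  1.34887231e-03 -8.23679612e-04]
near 751 250.73261147610515
near 252 241.4537645518908
```

View pics/c5.png

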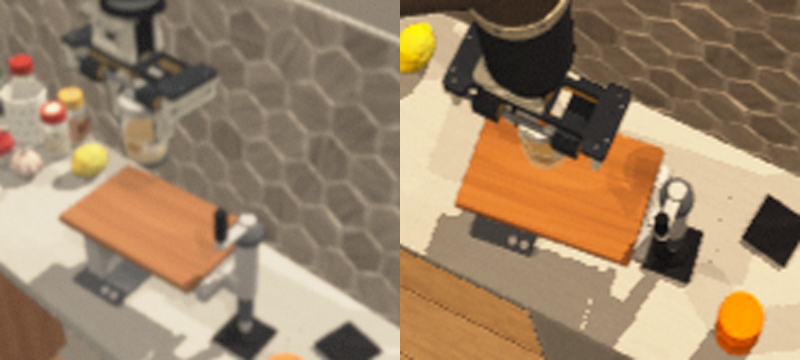

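The jar is held upright over the board, at about (145,150) in the left crop, and the knob is well clear. I'll lower it gently.

Request:
{"name": "play_rows", "arguments": {
  "commands": "0 0 -0.03 0 0 0; 0 0 -0.06 0 0 0; 0 0 -0.08 0 0 0; 0 0 -0.095 0 0 0; 0 0 -0.1 0 0 0"
}}

```text
clock: 18.1
ee_pos: [466.2, 57.6, 216.8]
eef_rot: [1.0, 0.0, -0.001, 0.001]
wrist_force: [0.4, -0.1, -2.9]
finger_gap: 0.662
grip_force: 30.0
```

Request:
{"name": "play_rows", "arguments": {
  "commands": "0 0 -0.001 0 0 0; 0 0 -0.002 0 0 0; 0 0 -0.003 0 0 0; 0 0 -0.004 0 0 0; 0 0 -0.005 0 0 0"
}}

```text
clock: 18.6
ee_pos: [467.0, 58.6, 212.7]
eef_rot: [1.0, 0.001, 0.0, -0.0]
wrist_force: [0.0, -0.3, -3.6]
finger_gap: 0.663
grip_force: 30.0
```

Request:
{"name": "play_rows", "arguments": {
  "commands": "0 0 -0.0005 0 0 0; 0 0 -0.001 0 0 0; 0 0 -0.0015 0 0 0; 0 0 -0.002 0 0 0; 0 0 -0.0025 0 0 0"
}}

```text
clock: 19.1
ee_pos: [466.8, 58.5, 209.8]
eef_rot: [1.0, 0.001, 0.0, 0.0]
wrist_force: [-0.1, -0.9, -2.5]
finger_gap: 0.662
grip_force: 30.0
```

Request:
{"name": "play_rows", "arguments": {
  "commands": "0 0 -0.0005 0 0 0; 0 0 -0.001 0 0 0; 0 0 -0.0015 0 0 0; 0 0 -0.0015 0 0 0; 0 0 -0.0015 0 0 0"
}}

```text
clock: 19.6
ee_pos: [466.8, 58.5, 208.4]
eef_rot: [1.0, 0.001, 0.0, -0.0]
wrist_force: [-0.4, 0.2, -2.1]
finger_gap: 0.665
grip_force: 30.0
```

Request:
{"name": "play_rows", "arguments": {
  "commands": "0 0 -0.0005 0 0 0; 0 0 -0.001 0 0 0; 0 0 -0.001 0 0 0; 0 0 -0.001 0 0 0; 0 0 -0.001 0 0 0"
}}

```text
clock: 20.1
ee_pos: [466.9, 58.5, 208.4]
eef_rot: [1.0, 0.001, 0.0, -0.0]
wrist_force: [-4.9, 0.7, 7.4]
finger_gap: 0.662
grip_force: 30.0
```

Request:
{"name": "play_rows", "arguments": {
  "commands": "0 0 -0.0005 0 0 0; 0 0 -0.001 0 0 0; 0 0 -0.001 0 0 0; 0 0 -0.001 0 0 0; 0 0 -0.001 0 0 0"
}}

```text
clock: 20.6
ee_pos: [467.0, 58.4, 208.3]
eef_rot: [1.0, 0.001, 0.001, -0.0]
wrist_force: [-8.6, 0.7, 15.8]
finger_gap: 0.666
grip_force: 30.0
```

It is in contact. I'll ease back 1.5 mm, open and rise.

Request:
{"name": "play_rows", "arguments": {
  "commands": "0 0 0.0005 0 0 0; 0 0 0.001 0 0 0; 0 0 0.0015 0 0 0; 0 0 0.0015 0 0 0; 0 0 0.0015 0 0 0"
}}

```text
clock: 21.1
ee_pos: [466.9, 58.5, 208.4]
eef_rot: [1.0, 0.001, 0.0, 0.0]
wrist_force: [-4.1, -0.1, 7.2]
finger_gap: 0.666
grip_force: 30.0
```

Request:
{"name": "play_rows", "arguments": {
  "commands": "0 0 0 0 0 0; 0 0 0 0 0 0; 0 0 0 0 0 0; 0 0 0 0 0 0; 0 0 0 0 0 0",
  "claw": 1
}}

```text
clock: 21.6
ee_pos: [466.8, 58.5, 207.8]
eef_rot: [1.0, 0.001, -0.0, 0.0]
wrist_force: [0.1, -0.4, -0.1]
finger_gap: 0.991
grip_force: 0.0
```

Request:
{"name": "play_rows", "arguments": {
  "commands": "0 0 0.01 0 0 0; 0 0 0.03 0 0 0; 0 0 0.06 0 0 0; 0 0 0.1 0 0 0; 0 0 0.14 0 0 0"
}}

```text
clock: 22.1
ee_pos: [466.5, 58.2, 350.0]
eef_rot: [1.0, 0.001, 0.0, 0.0]
wrist_force: [1.4, 0.6, 0.6]
finger_gap: 0.999
grip_force: 0.0
```

Request:
{"name": "play_rows", "arguments": {
  "commands": "0 0 0.02 0 0 0; 0 0.02 0.04 0 0 0; 0 0.06 0.05 0 0 0; 0 0.1 0.05 0 0 0; 0 0.13 0.05 0 0 0"
}}

```text
clock: 22.6
ee_pos: [466.6, 190.2, 399.2]
eef_rot: [1.0, 0.001, 0.001, -0.001]
wrist_force: [0.4, 0.1, -1.2]
finger_gap: 1.002
grip_force: 0.0
```

```bash
python3 - <<'E'
from h import *
s=bot.sense(); print(s['clock'],s['ee_pos'],s['wrist_force'])
f=grab('scene'); g=grab('top')
for h in (f,g):
    c=cloud(h); X,Y,Z=c[...,0],c[...,1],c[...,2]
    m=(h['z_map']>0)&(abs(X-467)<50)&(abs(Y-58)<50)&(Z>222)&(Z<236); print(m.sum(),c[m].mean(0),Z[m].std())
cv2.imwrite('pics/c6.png',np.hstack([cv2.resize(f['image'][100:300,160:360],(400,400),interpolation=2),cv2.resize(g['image'][140:300,180:340],(400,400),interpolation=2)]))
E
```

```text
22.6 [466.61694324 190.22955601 399.17602273] [ 0.39304903  0.05819396 -1.18651581]
275 [465.24493035  55.22396352 227.57731007] 1.6796775086705231
254 [461.95027812  54.94905049 226.73012995] 2.442050046359543
```

View pics/c6.png

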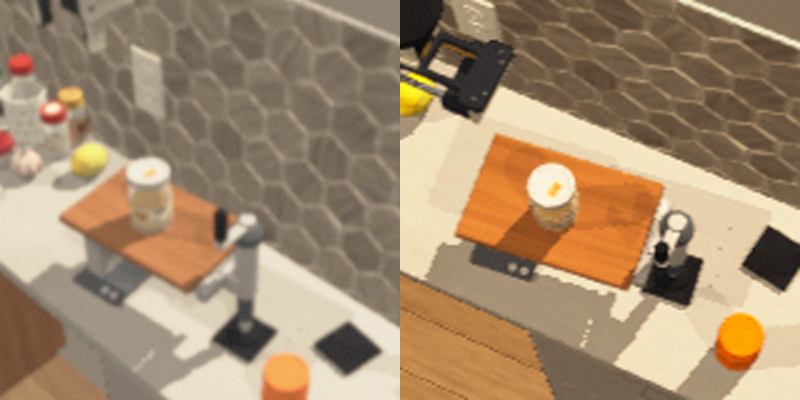

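The jar stands upright mid-board, at about (465,57). The arm is clear and the bystanders are untouched, so I'll hand in.

```bash
python3 -c "
from bench import bot
print(bot.job_done())"
```

```text
the job is handed in; nothing more can be done
None
```

I wound the prop leg down to about 4.3 N above its free crank load and let go of the crank. I then set the jar upright within a few mm of the board's middle and handed the job in at about 23 s; no verdict came back.

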